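# Start and run in the screw plug of a filter vessel, then swing the keeper over it

### The job

The screw plug only stands on top of the thread in the mouth of the steel filter vessel. Turn it backwards (anticlockwise seen from above) by its bar until it drops into the thread start, then run it in clockwise until it stops with its flange down flush on the vessel's rim, keeping it upright and without lifting it out. Then swing the keeper arm fully over the end of the bar, let go of everything and leave the other things on the bench where they are.

Things in the scene. Friction and masses are not known exactly. Their poses are not given: they have to be found in the camera images.
- vessel: Steel filter vessel, fixed to the bench: foot plate 125 x 245 x 10 mm (y from -100 to +145), round body 88 mm across, its flat rim 95 mm above the bench. Origin on its axis at bench level, z up. An outlet pipe sticks out to its +x, 45 mm up, to 70 mm from the axis. The keeper's post stands at its y = +105 mm. Inside the mouth is a right-hand thread with two starts, the same every half turn.
- mouth (a point): Centre of the vessel's mouth, level with its rim, 95 mm above the bench. Axes as the vessel's.
- home_dot (a point): The dot on the rim at the vessel's +y, beside the post, 40 mm from the axis; its twin is at -y. The bar stands over them when the plug is home, at its clockwise stop. On top of the thread (before the drop) the bar stands 16 to 82 degrees anticlockwise of these dots, and clockwise it only jams against a stop at the dots, 18 mm too high.
- thread_start (a point): Unmarked point on the rim, 114 degrees anticlockwise (from above) of the dots, half-turn symmetric like them. With the bar 10 to 37 degrees anticlockwise of this point the plug drops 12 mm into the thread start; a stop at about 37 degrees ends the turn. From there clockwise it sinks 6 mm and meets its stop at the dots, after 124 to 151 degrees of turn in all.
- plug: Loose screw plug, 0.2 to 0.33 kg: white flange 76 mm across, 9 mm thick; hub 30 mm across, to 28 mm; a level steel bar through the hub, 128 mm long, 12 to 14 mm thick, along the plug's x, its centre line at 20 mm. Origin at the centre of the flange's underside, z up: 18 mm above the rim while on top of the thread, 6 mm after the drop, 0 when home. A guided 34 mm stem hangs below.
- bar_a (a point): Point on the bar's centre line 50 mm from the plug's axis, on its +x side. A push of under 3 N here turns the plug; at a stop the push rises sharply. The plug falls by its own weight, but a finger pressed on the bar can hold it up: back the finger off.
- bar_b (a point): Point on the bar's centre line 50 mm from the plug's axis, on its -x side.
- keeper (a joint): Keeper, a dark flat steel arm 14 mm wide on the post: 0 = fully over the bar's end (along the vessel's -y, at its stop); grows clockwise from above to 2.2 (swung out on the vessel's -x side). It reaches 67 mm from the pivot; underside 29 mm above the rim, 3 mm above the bar when the plug is home; a plug that is not home blocks it. Stays where left; about 1 N at the knob moves it.
- keeper_knob (a point): Middle of the black round knob on the keeper arm, 16 mm across, 20 mm tall, standing up from the arm 46 mm from the pivot; this point is 146 mm above the bench, the knob's top 156 mm.
- keeper_pivot (a point): Top of the keeper's hub, on the pivot's upright axis, 132 mm above the bench.
- beaker_50: Bystander: small clear beaker 44 mm across, 55 mm tall; origin at the centre of its underside.
- sample_pot: Bystander: sample pot with red lid, 48 mm across, 60 mm tall; origin at the centre of its underside.
- weigh_boats: Bystander: stack of white weighing boats, 63 x 63 x 28 mm; origin at the centre of its underside.
- timer: Bystander: white bench timer, 35 x 68 x 65 mm; origin at the centre of its underside.
There are look-alikes about, which are no part of the job. Leave any yellow look-alike of the plug alone.

How it is judged:
On the way, in this order (a step that is already met when the one before it is completed fails the run):
1. the plug has been backed off and has dropped into the thread start (flange 3.5 to 10 mm above the rim) (z of plug in the frame of mouth between 0.0035 and 0.01 m and angle between plug's own z axis and vertical below 0.1 rad), for 0.1 s.
2. the plug has been run in to its stop, its flange on the rim (z of plug in the frame of mouth below 0.002 m and angle between the x axis of plug and the y axis of vessel, either way round below 0.25 rad), for 0.1 s.
3. the keeper has been swung over the bar's end (value of joint keeper below 0.2 rad), for 0.1 s.
At the end, for the whole second after the job is handed in: The plug is at rest in the vessel's mouth, upright within 3.5 degrees and centred within 4 mm, its flange within 2 mm of the rim, its bar within 14 degrees of the stop (along the vessel's y axis), and the keeper within 0.2 rad of fully over the bar's end (all of step 2 and horizontal distance between plug and mouth below 0.004 m and angle between plug's own z axis and vertical below 0.06 rad and value of joint keeper below 0.2 rad and linear speed of plug below 0.02 m/s); the robot touches nothing.
It fails at once if the plug is lifted out (more than 28 mm above home) (z of plug in the frame of mouth above 0.028 m).
It fails at once if the plug is tipped by more than 14 degrees (angle between plug's own z axis and vertical above 0.25 rad).
It fails at once if a bystander is moved by more than 30 mm (distance of any of beaker_50, sample_pot, weigh_boats, timer from where it was at the start of the episode above 0.03 m).
It also fails if it takes over 54 s, if anything falls off the work surface, if the arm or the gripper's body presses on something with over 40 N, if the wrist force passes 120 N, or if a joint passes its speed limit or range.

### The arm

A 7-joint arm with a two-finger parallel gripper is mounted at the origin on a cart in front of the work surface, level with it; the furniture and walls round the work are solid. World frame = base frame: x ahead of the robot, y to its left, z up, the work surface at z = 0. Lengths are in m, angles in rad, forces in N, time in s.
With the tool pointing down it reaches from about 0.375 to 0.925 m from the base axis. Payload 3.1 kg.
Tool frame: the origin (TCP) lies at the very end of the fingers, on their centre line; the grasp point (between the pads) lies 19 mm behind it; z points along the fingers, x is the direction in which the jaws open and shut, and the axes are right-handed (so a half turn about z gives the same grasp; the last joint's range is limited). The gripper opens to 85 mm and grips with 20 to 120 N. Pads are 22 mm wide; open, the fingers measure 114 mm over their backs; the gripper's body (76 mm by 85 mm) begins 54 mm behind the grasp point. The pads swing forward as they close: fully open they stand 13 mm farther back than shut.
Start: joints at [1.236, 0.383, 0.044, 1.598, -0.018, 1.161, -0.05], TCP at [0.153, -0.632, 0.231] pointing down, gripper open.
Joint ranges: [-2.61, 2.61], [-0.41, 2.15], [-1.48, 1.57], [0, 2.5], [-1.57, 4.71], [0.05, 1.97], [-2.85, 2.85]. Speed limits (rad/s): [2.79, 2.79, 3.14, 3.14, 3.14, 3.14, 3.14].

### API

Orientations are given as a unit quaternion [w, x, y, z].
In Python, from workcell import robot, sense, cams gives the robot as it stands. Calls block until the motion is done:
- robot.reach(position, orientation): joint-space move of the TCP to a pose.
- robot.movel(position, rotation=None, velocity=0.15, contact_N=None): straight line of the TCP; rotation=None keeps the orientation; velocity is the mean speed in m/s. With contact_N (N) it stops when the force on the tool has changed by that much, and returns True; else False.
- robot.move_j(angles): joint-space move.
- robot.release() and robot.clamp(newtons=None): open the fingers fully, or close them until they stop; newtons is the grip in N (None keeps the last).
- robot.pause(seconds).
- robot.ik(position, orientation): joint angles nearest the present ones, or None.
- sense(): the state.
- cams.camera(name): name is "scene" or "top" or "wrist"; returns (picture, depth): 420x560x3 uint8, red, green, blue; 420x560 float32, m along the optical axis (not along the pixel's ray), 0 where there is no reading.
- cams.camera_model(name): a dict with "K" (3x3 intrinsics, pixels), "cam_to_world" (4x4, takes a point from camera to world coordinates); the wrist camera has in their place "hand_eye" (4x4, takes a point from camera to tool coordinates, whose origin is the TCP and whose axes are the tool frame's). Camera axes: x right, y down, z forward; pixel columns grow to the right and rows downward; lengths in m; the calibration is good to about 2 mm. A picture is of the moment at which its call begins: read the wrist's pose just before it. camera_model takes no time and is no camera call.
A pose or a line that the arm cannot do raises robot.PlanningError and nothing moves.
- robot.job_done(): hands the job in, once; it reports no verdict.
The state is a dict: "time_s": time; "joint_positions": joint angles; "joint_velocities": joint speeds; "tau": joint torques, N m; "position": TCP position; "orientation": TCP orientation; "contact_force": force on the tool from outside, world axes, zero at the start; "moment": the same for the moment, N m; "finger_gap": finger opening in m.
Only numpy, scipy, OpenCV 4.12 (cv2) and the standard library are available. Lean on these libraries where they do the work, as an engineer would, in place of code of your own. Each camera call takes 0.05 s, during which the arm holds its last target. There are 200 camera calls.

## Working session

There is one attempt and no reset: what is moved stays moved. The work goes in short steps, each a Python script; the robot and the scene stay as the last script left them, time stands still between calls to the robot, and variables do not carry over. Pictures are saved under pics/ and viewed, about 8 in all and at most 12, crops included, and the job is handed in when it is done.

```bash
ls; mkdir -p pics
python3 - <<'E'
from workcell import robot, sense, cams
import cv2,numpy as np
for n in("scene","top"):
    p,d=cams.camera(n); cv2.imwrite(f"pics/{n}1.png",p[:,:,::-1]); np.savez(f"pics/{n}1.npz",p=p,d=d)
    m=cams.camera_model(n); print(n,np.round(m["K"],1).tolist(),np.round(m["cam_to_world"],3).tolist())
s=sense();print(s)
print(cams.camera_model("wrist"))
E
```

```text
pics
scene [[455.3, 0.0, 276.3], [0.0, 455.3, 214.0], [0.0, 0.0, 1.0]] [[0.999, 0.014, -0.041, 0.576], [0.039, -0.719, 0.694, -0.893], [-0.02, -0.695, -0.719, 1.028], [0.0, 0.0, 0.0, 1.0]]
top [[402.3, 0.0, 282.1], [0.0, 402.3, 214.2], [0.0, 0.0, 1.0]] [[0.011, -0.99, 0.144, 0.365], [-1.0, -0.011, 0.003, -0.006], [-0.002, -0.144, -0.99, 1.188], [0.0, 0.0, 0.0, 1.0]]
{'time_s': 0.1, 'joint_positions': array([ 1.23618128,  0.38375663,  0.04383404,  1.59941762, -0.01789306,
        1.16124319, -0.04986096]), 'joint_velocities': array([ 0.00112362, -0.00120571, -0.00041648, -0.00401935,  0.00011033,
        0.00055566, -0.00096124]), 'tau': array([ 2.43232658e-03, -4.34724855e+01,  1.02933671e+00, -2.50453109e+01,
        1.09193375e-02,  5.41274494e-03,  2.89050524e-05]), 'position': array([ 0.15228922, -0.63101508,  0.23001027]), 'orientation': array([-6.99082409e-04,  7.85724676e-01, -6.18575181e-01, -9.95236924e-04]), 'contact_force': array([-0.22775053, -0.97027368,  0.48771813]), 'moment': array([-0.00327745, -0.08442255, -0.0018841 ]), 'finger_gap': 0.0854158043625067}
{'K': array([[303.63541288,   0.        , 273.58910007],
       [  0.        , 303.63541288, 207.75321449],
       [  0.        ,   0.        ,   1.        ]]), 'hand_eye': array([[ 9.99999898e-01, -3.33680739e-04,  3.03201601e-04,
        -2.67780770e-04],
       [ 2.27960048e-04,  9.54407766e-01,  2.98505888e-01,
        -7.56245981e-02],
       [-3.88983627e-04, -2.98505788e-01,  9.54407745e-01,
        -1.43186062e-01],
       [ 0.00000000e+00,  0.00000000e+00,  0.00000000e+00,
         1.00000000e+00]])}
```

View pics/scene1.png

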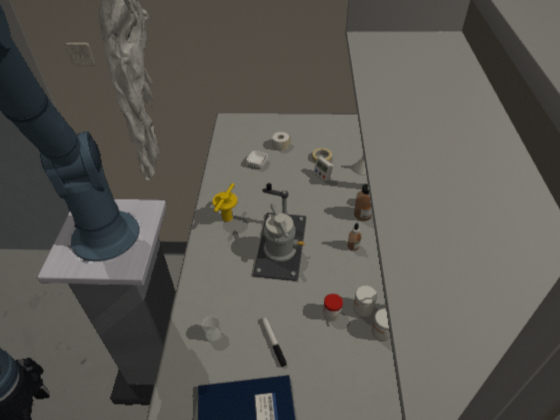

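View pics/top1.png

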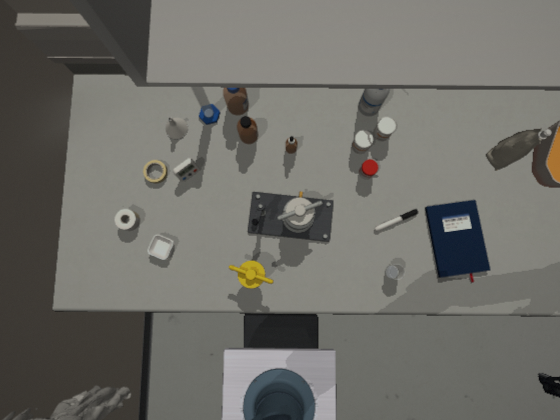

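The top view shows the vessel near (298,212), with the post at about (262,210) and the yellow look-alike at (250,275). The scene view shows the keeper knob at (267,187), swung out towards the robot. Next I'll locate the vessel by its foot plate and take a near view.

```bash
cat > h.py <<'E'
from workcell import robot, sense, cams
import cv2,numpy as np
from scipy.spatial.transform import Rotation as R
def rot(q): return R.from_quat([q[1],q[2],q[3],q[0]]).as_matrix()
def down(th):
    "tool z down, jaw axis (tool x) at world angle th"
    c,s=np.cos(th),np.sin(th)
    M=np.array([[c,s,0],[s,-c,0],[0,0,-1]]).T  # rows->columns
    M=np.column_stack([[c,s,0],[s,-c,0],[0,0,-1]])
    q=R.from_matrix(M).as_quat(); return [q[3],q[0],q[1],q[2]]
def cast(uv,K,T,z):
    uv=np.atleast_2d(uv).astype(float)
    r=np.c_[uv,np.ones(len(uv))]@np.linalg.inv(K).T@T[:3,:3].T
    o=T[:3,3]; return o+r*((z-o[2])/r[:,2])[:,None]
def proj(P,K,T):
    c=(np.atleast_2d(P)-T[:3,3])@T[:3,:3]; c=c@K.T; return c[:,:2]/c[:,2:]
def wrist(name):
    s=sense(); m=cams.camera_model("wrist"); T=np.eye(4); T[:3,:3]=rot(s["orientation"]); T[:3,3]=s["position"]
    p,d=cams.camera("wrist"); T=T@m["hand_eye"]
    cv2.imwrite(f"pics/{name}.png",p[:,:,::-1]); np.savez(f"pics/{name}.npz",p=p,d=d,T=T,K=m["K"]); return p,d,m["K"],T
def st():
    s=sense(); return round(s["time_s"],2),np.round(s["position"],4),np.round(s["contact_force"],2)
E
python3 - <<'E'
from h import *
z=np.load("pics/top1.npz");p,d=z["p"],z["d"];m=cams.camera_model("top");K,T=m["K"],m["cam_to_world"]
g=p.max(2); mk=((g<75)*255).astype(np.uint8); mk[:185]=0;mk[250:]=0;mk[:,:235]=0;mk[:,345:]=0
mk=cv2.morphologyEx(mk,cv2.MORPH_OPEN,np.ones((3,3)))
ys,xs=np.nonzero(mk); w=cast(np.c_[xs,ys],K,T,0.01)[:,:2].astype(np.float32)
cs,_=cv2.findContours(mk,cv2.RETR_EXTERNAL,2); c=max(cs,key=cv2.contourArea)[:,0]
r=cv2.minAreaRect(cast(c,K,T,.01)[:,:2].astype(np.float32)); print(r, cv2.boundingRect(c))
yl=(p[:,:,0]>150)&(p[:,:,1]>110)&(p[:,:,2]<60); ys,xs=np.nonzero(yl); ok=(ys>250)&(ys<300)
u,v=xs[ok],ys[ok]; dd=d[v,u]; P=(np.c_[u,v,np.ones(len(u))]@np.linalg.inv(K).T*dd[:,None])@T[:3,:3].T+T[:3,3]
print("yellow",P.min(0),P.max(0))
# hub top by depth
for uv in [(298,210),(302,212),(262,211),(255,222),(300,60),(300,84),(300,100)]:
    q=np.array([*uv,1])@np.linalg.inv(K).T*d[uv[1],uv[0]]; print(uv,T[:3,:3]@q+T[:3,3])
E
```

```text
((0.5300730466842651, -0.02627059817314148), (0.2416665107011795, 0.12487812340259552), 84.17168426513672) (248, 192, 85, 50)
yellow [ 0.3254314  -0.00577523 -0.00321819] [0.39577628 0.13954996 1.18825717]
(298, 210) [ 0.52921101 -0.0442651   0.13832575]
(302, 212) [ 0.52357289 -0.05472394  0.14102729]
(262, 211) [0.52800124 0.05165248 0.12204462]
(255, 222) [0.49414338 0.06758057 0.15344231]
(300, 60) [ 0.73932857 -0.03236803  0.51993497]
(300, 84) [ 0.69538885 -0.0326879   0.51726725]
(300, 100) [ 8.97622139e-01 -5.36860620e-02 -6.53334837e-05]
```

Run:
```python
from h import *
C=np.array([0.5278,-0.0487])
for t in range(-180,180,30):
    j=robot.ik([*C,0.25],down(np.radians(t))); print(t,None if j is None else np.round(j,2))
# camera sits at tool -y: th chosen so tool +y = world +x -> th=90 deg
robot.reach([C[0]-0.02,C[1],0.30],down(np.pi/2)); print(st(), np.round(sense()["joint_positions"],2))
p,d,K,T=wrist("w1"); print(T[:3,3], proj([[*C,.095]],K,T))
```

```text
-180 [-1.12  0.42  1.41  1.91 -0.45  1.2  -2.7 ]
-150 [ 0.46  0.17 -0.49  1.84  0.09  1.14 -2.68]
-120 [ 0.5   0.18 -0.54  1.84  0.1   1.15 -2.16]
-90 [ 0.53  0.18 -0.57  1.84  0.11  1.15 -1.65]
-60 [ 0.55  0.19 -0.59  1.84  0.11  1.15 -1.13]
-30 [ 0.57  0.19 -0.62  1.84  0.12  1.15 -0.61]
0 [ 0.6   0.19 -0.65  1.84  0.13  1.15 -0.09]
30 [ 0.62  0.2  -0.68  1.84  0.14  1.15  0.43]
60 [ 0.66  0.21 -0.72  1.84  0.15  1.15  0.94]
90 [ 0.74  0.22 -0.81  1.83  0.18  1.16  1.44]
120 [ 1.05  0.37 -1.23  1.82  0.38  1.21  1.8 ]
150 [ 1.05  0.37 -1.23  1.82  0.38  1.21  2.33]
(2.54, array([ 0.5077, -0.0501,  0.2998]), array([0.26, 0.25, 0.77])) [ 0.74  0.12 -0.77  1.81  0.09  1.24  1.52]
[ 0.43117361 -0.0497147   0.44300559] [[274.85831951 198.43531344]]
```

View pics/w1.png

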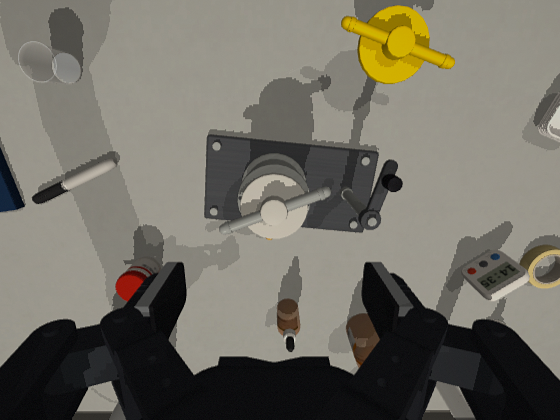

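The near view shows the plug hub at about (274,211), the bar ends at (222,230) and (328,191), the pivot at (371,220) and the knob at (396,183). The bar stands about 26° anticlockwise of the dots. I'll refine these from masks.

Run:
```python
from h import *
z=np.load("pics/w1.npz");p,d,K,T=[z[k] for k in("p","d","K","T")]
v,u=np.mgrid[140:260,190:420]; v=v.ravel();u=u.ravel();dd=d[v,u]
P=(np.c_[u,v,np.ones(len(u))]@np.linalg.inv(K).T*dd[:,None])@T[:3,:3].T+T[:3,3]
C=np.array([.5278,-.0487]); r=np.hypot(*(P[:,:2]-C).T)
hub=(r<.03)&(P[:,2]>.1375)&(P[:,2]<.146); 
print("hub",hub.sum(),[cv2.minEnclosingCircle(P[hub&(P[:,2]>.1395)][:,:2].astype(np.float32))],P[hub,2].max())
fl=(r<.05)&(abs(P[:,2]-.122)<.003); print("flange",fl.sum(),cv2.minEnclosingCircle(P[fl][:,:2].astype(np.float32)))
bar=(r>.02)&(r<.072)&(P[:,2]>.129)&(P[:,2]<.145); q=P[bar,:2]
print("bar",bar.sum(),cv2.minAreaRect(q.astype(np.float32)), P[bar,2].max())
rp=np.hypot(P[:,0]-.5385,P[:,1]-.0558); pv=(rp<.02)&(abs(P[:,2]-.132)<.004); print("pivot",P[pv].mean(0),pv.sum())
kn=(rp<.065)&(P[:,2]>.149); print("knob",P[kn].mean(0),P[kn].max(0),kn.sum())
pl=P[(abs(P[:,2]-.01)<.004)]
mk=(p.max(2)<80).astype(np.uint8); mk[:125]=0;mk[240:]=0;mk[:,:195]=0;mk[:,:]*=1
v,u=np.nonzero(mk[:, :385]);W=cast(np.c_[u,v],K,T,.01)
# plate corners by eye
print(cast([[207,129],[378,154],[363,232],[205,217]],K,T,.01))
print(cast([[371,220]],K,T,.132),cast([[396,183]],K,T,.156),cast([[274,211]],K,T,.141))
```

```text
hub 769 [((0.5286804437637329, -0.04896862059831619), 0.029323555529117584)] 0.14293233262903549
flange 2357 ((0.5302346348762512, -0.05040554702281952), 0.03793739527463913)
bar 902 ((0.5300521850585938, -0.05018274113535881), (0.013544585555791855, 0.12686395645141602), 20.916831970214844) 0.14100395574127617
pivot [0.5340094  0.05423324 0.13351565] 389
knob [0.49619006 0.06573562 0.15532017] [0.50399314 0.07407478 0.15809045] 230
[[ 0.45160622 -0.14209334  0.01      ]
 [ 0.48654209  0.09761014  0.01      ]
 [ 0.60505814  0.08642535  0.01      ]
 [ 0.5801712  -0.15383842  0.01      ]]
[[0.54208872 0.05556899 0.132     ]] [[0.49570866 0.0680642  0.156     ]] [[ 0.52864706 -0.04975161  0.141     ]]
```

Run:
```python
from h import *
A=[0.530,-0.0503]
robot.reach([*A,0.20],down(np.radians(-110))); print(st(),np.round(sense()["joint_positions"],2))
c=robot.movel([*A,0.117],velocity=0.08,contact_N=8); print("contact",c,st())
robot.pause(.2)
j=np.array(sense()["joint_positions"]); m0=np.array(sense()["moment"])[2]
for t in range(-105,4,6):
    j[6]+=np.radians(6 if t>-105 else 5); robot.move_j(j); s=sense(); m=s["moment"][2]-m0
    print(t,round(s["time_s"],2),round(m,3),np.round(s["contact_force"],1))
    if abs(m)>0.6: break
```

```text
(5.02, array([ 0.5298, -0.0504,  0.1997]), array([0.28, 0.08, 0.19])) [-1.06  0.56  1.39  1.95 -0.61  1.16 -1.35]
contact False (6.2, array([ 0.5305, -0.0505,  0.1175]), array([-0.23, -0.2 , -0.87]))
-105 6.65 0.064 [-0.1 -0.1 -0.1]
-99 6.9 -0.001 [ 0.  -0.4 -0.3]
-93 7.15 0.023 [-0.4 -0.1  0.6]
-87 7.4 -0.0 [ 1.   0.4 -1.1]
-81 7.65 0.092 [0.1 0.5 0.8]
-75 7.9 0.04 [ 0.8 -0.1 -0. ]
-69 8.15 0.048 [-0.  -0.   0.2]
-63 8.4 0.022 [ 0.1 -0.1  0. ]
-57 8.65 0.009 [ 0.4  0.1 -0.9]
-51 8.9 0.032 [ 0.1  0.6 -1. ]
-45 9.15 0.058 [ 0.4 -0.2 -0. ]
-39 9.4 -0.022 [ 0.4 -0.1 -0.1]
-33 9.65 0.094 [-0.8  0.3 -0.9]
-27 9.9 0.023 [-0.5 -0.1 -0.5]
-21 10.15 0.038 [-0.   0.5  0.2]
-15 10.4 0.022 [-0.1 -0.1 -0.6]
-9 10.65 0.031 [-0.2  0.4 -0.4]
-3 10.9 0.094 [-0.  -0.3  0.6]
3 11.15 -0.011 [-0.1 -0.  -0.6]
```

Run:
```python
from h import *
wrist("w2"); s=sense();print(np.round(s["joint_positions"],2),np.degrees(np.arctan2(*rot(s["orientation"])[[1,0],0])))
```

```text
[-0.95  0.64  1.23  2.02 -0.72  1.02  0.69] 2.749528924268127
```

View pics/w2.png

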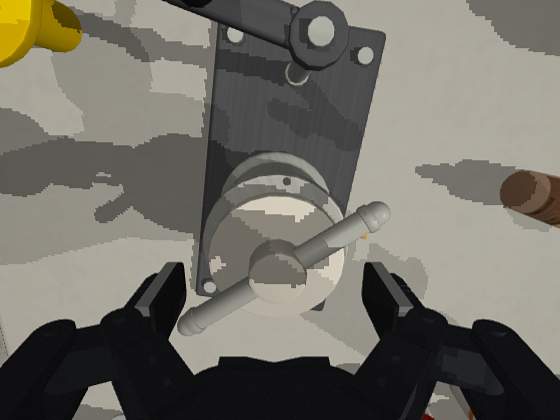

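The bar has followed to about 213° in world, 129° past the dots, so it's just inside the drop window. I'll push it 8° further, back off and measure the flange height.

```bash
cat >> h.py <<'E'
def state(name,A=(0.530,-0.0503)):
    p,d,K,T=wrist(name); v,u=np.mgrid[130:400,150:420]; v=v.ravel();u=u.ravel();dd=d[v,u]; k=dd>.05;v,u,dd=v[k],u[k],dd[k]
    P=(np.c_[u,v,np.ones(len(u))]@np.linalg.inv(K).T*dd[:,None])@T[:3,:3].T+T[:3,3]; r=np.hypot(*(P[:,:2]-A).T)
    c=p[v,u].max(1)>70
    f=(r>.022)&(r<.035)&c; h=np.histogram(P[f,2],np.arange(.09,.15,.002)); 
    print("flange top z", np.median(P[f&(P[:,2]<.128),2]), "hub",np.median(P[(r<.01),2]))
    zt=np.median(P[(r<.01),2]); b=(r>.02)&(r<.066)&(P[:,2]>zt-.012)&(P[:,2]<zt+.003)&c
    q=P[b,:2]-A; w=np.linalg.eigh(q.T@q)[1][:,1]; print("bar deg",np.degrees(np.arctan2(w[1],w[0]))%180,b.sum())
E
python3 - <<'E'
from h import *
state("w3")
j=np.array(sense()["joint_positions"]); m0=np.array(sense()["moment"])[2]
for k in [4,4,-6,-6]:
    j[6]+=np.radians(k); robot.move_j(j); print(k,st(),np.round(sense()["moment"][2],3))
robot.pause(.3); state("w4"); print(st())
E
```

```text
flange top z 0.11045082520217034 hub 0.12905636926064165
bar deg 36.11599675016089 3841
4 (11.5, array([ 0.5304, -0.0503,  0.1175]), array([-0.27,  0.48,  0.63])) -0.001
4 (11.75, array([ 0.5304, -0.0503,  0.1175]), array([-0.49,  0.25, -0.39])) -0.022
-6 (12.0, array([ 0.5304, -0.0503,  0.1175]), array([-0.29,  0.39,  0.61])) 0.027
-6 (12.25, array([ 0.5304, -0.0503,  0.1174]), array([-1.08, -0.5 ,  0.22])) -0.015
flange top z 0.11043231298286113 hub 0.1290604048533246
bar deg 36.09493867131843 3804
(12.6, array([ 0.5304, -0.0503,  0.1174]), array([-0.87, -0.37,  0.62]))
```

Dropped: the flange top is at 0.110, so it stands 6 mm above the rim, with the bar at 216°. Next I'll lift over the bar to its other side and run it clockwise.

Run:
```python
from h import *
A=[0.5302,-0.0503]
robot.movel([*A,0.145],velocity=0.1)
j=np.array(sense()["joint_positions"]); j[6]+=np.radians(82); robot.move_j(j)
c=robot.movel([*A,0.097],velocity=0.07,contact_N=6); print(c,st()); robot.pause(.2)
j=np.array(sense()["joint_positions"]); m0=sense()["moment"][2]
for k in range(26):
    j[6]-=np.radians(6); robot.move_j(j); s=sense(); m=s["moment"][2]-m0
    th=np.degrees(np.arctan2(*rot(s["orientation"])[[1,0],0]))
    print(round(th),s["time_s"].__round__(2),round(m,3),np.round(s["contact_force"],1))
    if abs(m)>0.5 or th<-66: break
state("w5")
```

```text
False (15.16, array([ 0.5305, -0.0506,  0.0972]), array([ 0.08, -0.6 ,  0.19]))
75 15.61 -0.05 [-0.2  0.  -0.3]
69 15.86 -0.001 [1.1 0.1 1.1]
63 16.11 -0.002 [-1.1  0.  -0.5]
57 16.36 -0.045 [0.1 0.3 0.5]
51 16.61 -0.066 [-1.8  1.1 -1.1]
45 16.86 -0.085 [-0.7  0.3 -0.4]
39 17.11 -0.053 [ 0.4 -1.  -0.6]
33 17.36 -0.002 [-0.2 -0.2  0.6]
27 17.61 0.001 [-1.2  0.3  0.3]
21 17.86 -0.033 [-0.7 -0.2 -0.1]
15 18.11 -0.068 [-0.2  0.1 -0.4]
9 18.36 -0.011 [-0.6  0.3  0.3]
3 18.61 -0.072 [0.6 0.2 0.1]
-3 18.86 -0.049 [ 0.4 -0.4 -0.3]
-9 19.11 -0.024 [-0.  -0.5 -0.2]
-15 19.36 0.003 [0.4 0.1 0.7]
-21 19.61 -0.007 [ 0.5 -0.9  0.5]
-27 19.86 -0.045 [ 0.5 -0.1 -0.3]
-33 20.11 0.019 [1.7 1.1 0.6]
-39 20.36 0.014 [ 0.1 -0.3  0.2]
-45 20.61 -0.009 [ 0.   0.3 -0.3]
-51 20.86 -0.033 [ 0.3 -0.4 -0.1]
-57 21.11 -0.059 [ 0.2  0.9 -0.2]
-63 21.36 -0.051 [ 0.2 -0.3  0.4]
-69 21.61 -0.038 [ 0.3 -0.3  0.3]
flange top z 0.10487846085211737 hub 0.12374120907764723
bar deg 87.67256893936221 4312
```

Run:
```python
from h import *
j=np.array(sense()["joint_positions"]); m0=sense()["moment"][2]
for k in range(8):
    j[6]-=np.radians(2); robot.move_j(j); m=sense()["moment"][2]-m0; print(round(m,3))
    if abs(m)>.4: break
j[6]+=np.radians(8); robot.move_j(j); robot.pause(.2); state("w6"); print(st())
```

```text
0.058
0.257
0.674
flange top z 0.1048703492985952 hub 0.12384199109790017
bar deg 87.67349809612236 4436
(22.92, array([ 0.5302, -0.0505,  0.0973]), array([-0.73,  0.61, -0.21]))
```

View pics/w6.png

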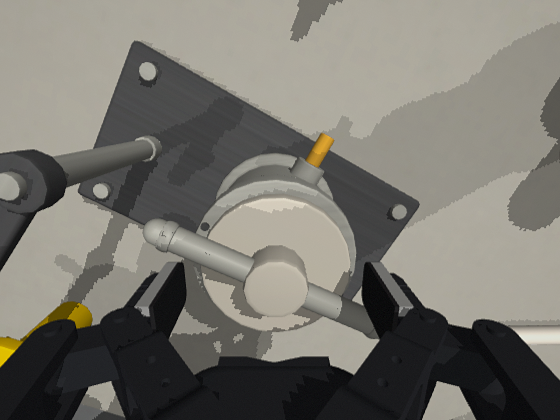

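Run:
```python
from h import *
z=np.load("pics/w6.npz");K,T=z["K"],z["T"]
w=cast([[206,227]],K,T,.095)[0]; print("dot",w,np.hypot(*(w[:2]-[.530,-.0503])),np.degrees(np.arctan2(w[1]+.0503,w[0]-.530)))
w=cast([[11,186]],K,T,.132)[0]; print("pivot",w,np.hypot(*(w[:2]-[.530,-.0503])),np.degrees(np.arctan2(w[1]+.0503,w[0]-.530)))
w=cast([[160,235],[276,270]],K,T,.118);print(w)
```

```text
dot [ 0.53471463 -0.01063805  0.095     ] 0.03994118522008896 83.2210360402688
pivot [0.53848948 0.05783358 0.132     ] 0.1084663192368318 85.51095997051978
[[ 0.53360671  0.00495719  0.118     ]
 [ 0.53759768 -0.04818265  0.118     ]]
```

The home stop is found: 0.67 Nm, bar 88° against the dot's 83–84°, and the hub top 18 mm lower than at the start. Now I'll push the keeper round with closed fingers.

Run:
```python
from h import *
A=[0.5302,-0.0505]; Pv=np.array([0.540,0.0565])
def pose(phi,lag,z=.143):
    f=np.radians(phi); u=np.array([np.cos(f),np.sin(f)]); t=np.array([-u[1],u[0]])
    return [*(Pv+.046*u-lag*t),z], down(f-np.pi)
robot.movel([*A,0.21],velocity=0.15); robot.clamp(20); 
p,o=pose(166,.033,.20); robot.reach(p,o); print(st(),sense()["finger_gap"],np.round(sense()["joint_positions"],2))
p,o=pose(166,.033); c=robot.movel(p,velocity=.1,contact_N=6); print(c,st())
if not c:
    for phi in list(range(166,262,8))+[262,265,268,271]:
        p,o=pose(phi,.019)
        try: c=robot.movel(p,o,velocity=.06,contact_N=8)
        except robot.PlanningError as e: print(phi,"plan",e); break
        print(phi,c,st())
        if c: break
```

```text
(25.24, array([0.5033, 0.0999, 0.2001]), array([ 0.7 , -1.13,  0.08])) 0.00022025849192507254 [-1.36  0.38  1.3   1.99 -0.42  1.08 -0.12]
False (25.96, array([0.5039, 0.0989, 0.1433]), array([0.16, 0.33, 0.45]))
166 False (26.34, array([0.5   , 0.0855, 0.1434]), array([-0.15,  0.23, -0.9 ]))
174 False (26.63, array([0.4963, 0.0804, 0.1432]), array([ 0.16, -0.08,  0.72]))
182 False (26.93, array([0.4935, 0.0741, 0.1431]), array([ 0.15, -0.11,  0.03]))
190 False (27.22, array([0.4916, 0.0674, 0.143 ]), array([-0.67, -0.58,  1.02]))
198 False (27.51, array([0.4905, 0.0605, 0.143 ]), array([-0.95,  0.54,  0.14]))
206 False (27.8, array([0.4905, 0.0536, 0.143 ]), array([-0.03, -0.31, -0.3 ]))
214 False (28.09, array([0.4914, 0.0467, 0.143 ]), array([-0.45, -0.49,  0.21]))
222 False (28.38, array([0.4932, 0.04  , 0.143 ]), array([ 0.08, -0.49, -0.32]))
230 False (28.68, array([0.496 , 0.0336, 0.143 ]), array([-0.59, -0.15,  0.12]))
238 False (28.97, array([0.4996, 0.0277, 0.143 ]), array([0.15, 0.19, 0.2 ]))
246 False (29.26, array([0.504 , 0.0224, 0.143 ]), array([-0.36, -1.04, -0.28]))
254 False (29.55, array([0.5091, 0.0177, 0.143 ]), array([0.33, 0.42, 0.66]))
262 False (29.84, array([0.5148, 0.0137, 0.143 ]), array([ 0.02, -0.18, -0.81]))
265 False (30.09, array([0.517 , 0.0125, 0.143 ]), array([ 0.25,  0.67, -0.46]))
268 False (30.34, array([0.5187, 0.0116, 0.1427]), array([-0.93,  0.79, -0.44]))
271 False (30.59, array([0.5188, 0.0107, 0.1424]), array([-6.96,  1.99,  5.16]))
```

The force rose to 7 N at the keeper's stop. I'll back off, raise and check.

Run:
```python
from h import *
s=sense();p=s["position"]
robot.movel([p[0]-.03,p[1],.145],velocity=.1); robot.movel([p[0]-.03,p[1],.25],velocity=.2)
robot.reach([0.50,-0.02,0.30],down(np.pi/2)); print(st()); robot.pause(.2)
p,d,K,T=wrist("w7"); cv2.imwrite("pics/w7c.png",cv2.resize(p[100:310,140:420,::-1],None,fx=2.5,fy=2.5))
v,u=np.mgrid[100:310,140:420];v=v.ravel();u=u.ravel();dd=d[v,u]
P=(np.c_[u,v,np.ones(len(u))]@np.linalg.inv(K).T*dd[:,None])@T[:3,:3].T+T[:3,3]
r=np.hypot(P[:,0]-.540,P[:,1]-.0565); k=(r<.06)&(P[:,2]>.149)&(P[:,2]<.165); kn=P[k].mean(0); print("knob",kn,np.degrees(np.arctan2(kn[1]-.0565,kn[0]-.54))%360)
rr=np.hypot(P[:,0]-.530,P[:,1]+.0503); f=(rr>.02)&(rr<.035)&(P[:,2]<.112)&(P[:,2]>.09); print("flange",np.median(P[f,2]),"hub",np.median(P[rr<.01,2]))
b=(rr>.02)&(rr<.066)&(P[:,2]>.113)&(P[:,2]<.123)&(P[:,1]<-.05); q=P[b,:2].mean(0)-[.530,-.0503]; print("bar",np.degrees(np.arctan2(-q[1],-q[0])))
```

```text
(32.1, array([ 0.5001, -0.0211,  0.2996]), array([0.29, 0.98, 0.08]))
knob [0.5348376  0.00797627 0.15529414] 263.92718936519327
flange 0.10456652265526756 hub 0.12354982296023503
bar 85.76782853066827
```

View pics/w7c.png

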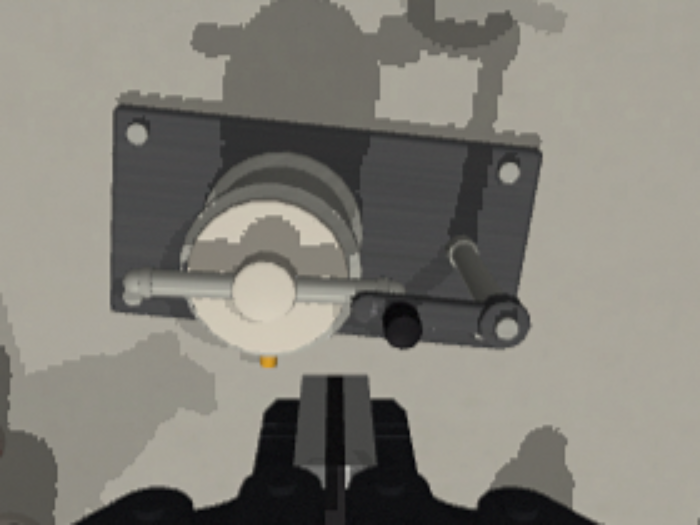

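The picture shows the keeper arm lying over the bar's right end, with its knob at (402,325). The bar is in line with the plate, the flange is down and the gripper is clear. Handing in.

```bash
python3 -c "
from h import *
robot.job_done(); print(st())"
```

```text
the job is handed in; nothing more can be done
the job is handed in; nothing more can be done
```

The plug is home and the keeper is swung over the bar's end. I handed the job in a little after 32 s of the 54 s allowed; no verdict was reported.

- **Backing off:** I used the open fingers as a fork to turn the bar anticlockwise until the plug dropped. Its flange was then about 6 mm above the rim.
- **Running in:** I moved the fork to the other side of the bar and turned it clockwise until it hit the stop at about 0.7 Nm.
- **Keeper:** I pushed the knob round with closed fingers to its stop, where the push rose to about 7 N, then backed the arm clear.

**Last checks, from the wrist camera:**
- **Flange:** its top is at 104.6 mm, against 104 mm when home.
- **Bar:** it lies at about 86° against 83–84° for the dot. An earlier depth fit gave 88°. Both are well inside the 14° allowed.
- **Keeper:** it is at 264°, which is fully over the bar's end to within about a degree.
- **Gripper:** it is clear of everything.
- **Bystanders:** I did not re-measure them, but I saw no unexpected contact forces during the moves.

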